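Load the wire bobbin stand, flip its kickstand down and hold it upright

ROBOT

A 6-joint arm with a two-finger parallel gripper is mounted at the origin on a cart in front of the work surface, level with it; the furniture and walls round the work are solid. World frame = base frame: x ahead of the robot, y to its left, z up, the work surface at z = 0. Lengths are in m, angles in degrees, forces in N, time in s.
With the tool pointing down it reaches from about 0.25 to 0.725 m from the base axis. Payload 9.7 kg.
Tool frame: the origin (TCP) lies at the very end of the fingers, on their centre line; the grasp point (between the pads) lies grasp_offset behind it (grasp_offset is the distance from the TCP to the grasp point, in m); z points along the fingers, y is the line along which they close (so a half turn about z gives the same grasp; the last joint's range is limited). The gripper opens to 85 mm and grips with 20 to 120 N. Pads are 22 mm wide; open, the fingers measure 114 mm over their backs; the gripper's body (76 mm by 85 mm) begins 54 mm behind the grasp point. The pads swing forward as they close: fully open they stand 13 mm farther back than shut.
Start: joints at [76.146, 4.979, 10.078, 95.1, 0, 90], TCP at [0.132, 0.534, 0.202] pointing down, gripper open.
Joint ranges: [-179.16, 179.16], [-48.56, 103.87], [-65.8, 70.77], [-126.05, 130.52], [-82.76, 87.17], [-180, 180]. Speed limits (degrees/s): [127.2, 127.2, 147.25, 180, 180, 180].

INTERFACE

Orientations are given as [roll, pitch, yaw] about the fixed x, y, z axes, in that order (R = Rz(yaw) Ry(pitch) Rx(roll)).
In Python, from workcell import get_obs, camera, calibration, job_done, recognise, cut_out, mark_of, grasp_offset gives the robot as it stands.
- The arm moves only by the tool servo_tool, never from a script. Its argument "moves" is a list of rows, each a list of 3 entries, a list of its own where there are three numbers: the turn, a rotation vector about the tool's x, y, z in degrees, then the shift along the tool's x, y, z in m, then the opening in per cent of the stroke, from 0 (shut) to 100 (fully open). In form: [[[ax, ay, az], [x, y, z], claw], ...]. A call has 1 to 12 rows; each row shifts and turns the commanded pose from where the row before left it, along the tool's axes as they then stand; what a row does not reach is not made up. A row lasts 1/10 s, in which the tool goes at most 50 mm and 8.59 degrees, less where a joint would pass 70% of its speed; a pose out of reach is approached as far as the arm can. A call is refused whole if a number of a shift passes 0.05 or a number of a turn 8.59, either way. A call with a gripper value outside its range is refused whole. The fingers move at their own pace and stop on an object; "force" is the grip in N (left out, the last holds). Time passes only in rows, so rows that do not move let the fingers close. It gives the time, the measured TCP pose, the force, the opening and the grip force at its end, in the units of the state.
- get_obs(): the state, without advancing time (a new reading comes with each control period).
- camera(name): name is "side" or "top" or "wrist"; returns (picture, depth): 420x560x3 uint8, red, green, blue; 420x560 float32, m along the optical axis (not along the pixel's ray), 0 where there is no reading.
- calibration(name): a dict with "camera_matrix" (3x3 intrinsics, pixels), "R" (3x3) and "t" (3): a world point X has camera coordinates R X + t. Camera axes: x right, y down, z forward; pixel columns grow to the right and rows downward; lengths in m; the calibration is good to about 2 mm. A picture is of the moment at which its call begins: read the wrist's pose just before it. calibration takes no time and is no camera call; for the wrist camera it gives the pose at the moment of the call.
- job_done(): hands the job in; it is judged then, once.
Trained networks look in the newest picture that a camera, given by its name, has taken for a name from the list of things; names that differ only in an ending like _2 or _b are one class to them, and where a whole thing is asked for, a point or a joint stands for the part that bears it (a point fixed in the world has none). Each returns a list of dicts, best first, with "score" (0 to 1); they miss things now and then, are a little off and sometimes report something else, mostly with a low value. They report only what shows in the picture. A call takes as long as a camera call. They do not tell look-alikes from the thing itself.
- recognise(name, camera): "xyz" ([x, y, z] in m, in the coordinates of the camera as it stood for that picture, good to about 4 mm: the middle of the surface that is visible of it).
- cut_out(name, camera): "mask" (420x560 bool, what is visible of it).
- mark_of(name, camera): "xyz" ([x, y, z] in m, in the coordinates of the camera as it stood for that picture, good to about 4 mm: a listed point, or the origin of a listed thing).
The state is a dict: "time": time; "q": joint angles; "qd": joint speeds; "joint_efforts": joint torques, N m; "ee_pos": TCP position; "tcp_rot": TCP orientation; "wrist_force": force on the tool from outside, world axes, zero at the start; "torque": the same for the moment, N m; "opening": finger opening in m; "grasp_force": force on a finger pad.
Only numpy, scipy, OpenCV 4.12 (cv2) and the standard library are available. Lean on these libraries where they do the work, as an engineer would, in place of code of your own. Each camera call takes 0.05 s, during which the arm holds its last target. There are 200 camera calls.

TASK

Set up the tilting wire stand: pick up the wire bobbin and lower it all the way down over the spindle of the leaning frame. Then flip the kickstand over its top centre so that it falls down to its stop, and after that take the crossbar between the gripper's fingers, swing the frame upright until the kickstand's foot just comes down on the base, and finish still gripping the crossbar and holding the frame upright and still: it tips back to its lean if let go. Leave the other things on the bench where they are.

Things in the scene. Friction and masses are not known exactly. Their poses are not given: they have to be found in the camera images.
- stand: Fixed grey base plate of the stand, 130 mm (x) x 250 mm (y, -145 to +105), 12 mm thick. Origin on the table under the frame's hinge; x runs along the hinge axis, 20 mm above the origin; z up. Its -x side faces roughly the robot. Kickstand on the -y side; bobbin spindle on the +y side, where a fixed 130 mm post with a rubber top (y = +95) stands under the tray.
- frame (a joint): Tilt of the aluminium frame about the hinge, rad. 0 = parked, leaning 0.35 (20 degrees) to the stand's +y; 0.35 = upright; growing tilt swings its top to -y. Swings freely; gravity always pulls it back to 0, a few N at the crossbar. With the kickstand down, its foot meets the base at about 0.345 and stops further tilt; without it the frame could tip over to 0.95.
- seat (a point): Centre of the top of the round tray (68 mm diameter) on the frame, at the spindle's root. Spindle: steel pin, 18 mm diameter, 58 mm high, tapered tip. z along the spindle. Frame parked: tray level, spindle vertical, nothing above it, seat 138 mm above the table and 85 mm to +y of the hinge. The bobbin stays on by its weight when the frame tilts.
- bobbin: Loose bobbin of clasp wire: two grey flanges of 52 mm diameter, 4 mm thick, steel wire of 48 mm diameter between them; 46 mm high, 24 mm through bore, about 0.15 kg. Stands upright on the bench, left or right of the stand. Origin at the centre of its underside, z along its axis. Grip it across the diameter from above.
- kickstand (a joint): Angle of the kickstand, rad. Its pivot is on a side arm of the frame, 92 mm to -y; the leg swings in a plane along the stand's x. 0 = folded: it points up, leaning 0.52 to the stand's -x against a stop; 0.52 = top centre; pushed past that towards +x it falls by its own weight round to +x and down to its stop at 3.57, pointing straight down. Under 1 N at the foot; no spring.
- foot (a point): Middle of the end face of the kickstand's rubber foot (22 x 22 x 20 mm block on the end of a flat 12 x 7 mm steel leg), 98 mm from the pivot. Folded, with the frame parked, it is the top end of the leg, about 215 mm above the table, free to be pushed from the stand's -x side.
- crossbar: Black round handle bar, 14 mm diameter (its sleeve can roll), on the frame's top, along the stand's x (parallel to the hinge), to -x. Origin on its axis where to grip it: 90 mm to -x of the spindle, 125 mm from the hinge axis; bar clear 35 mm either way. Parked: 137 mm above the table, 43 mm to +y of the hinge; upright: 145 mm, straight above it. It moves on an arc about the hinge.
- steel_ring: Loose plain steel casting ring, 42 mm diameter, 50 mm high, without flanges; a bystander on the other side of the stand. Origin under its centre.
- bottle_pink: Pink bottle, 45 x 52 x 127 mm, a bystander. Origin under its centre.
- bur_block: Wooden block with burs, 45 x 90 x 52 mm, a bystander. Origin under its centre.
- model: White plaster jaw model, 67 x 66 x 28 mm, a bystander. Origin under its centre.
- bottle_white: White bottle, 48 x 60 x 147 mm, a bystander. Origin under its centre.
Not all that is in view belongs to the job. Leave any green, orange or red look-alike of the bobbin alone.

How it is judged (in metres and radians):
On the way, in this order (a step that is already met when the one before it is completed fails the run):
1. the bobbin is fully down on the spindle (x of bobbin in the frame of seat between -0.006 and 0.006 m and y of bobbin in the frame of seat between -0.006 and 0.006 m and z of bobbin in the frame of seat between -0.005 and 0.006 m and contact force between the fingers and bobbin below 0.1 N), for 0.2 s.
2. the kickstand is flipped over centre and down at its stop (x of bobbin in the frame of seat between -0.006 and 0.006 m and y of bobbin in the frame of seat between -0.006 and 0.006 m and z of bobbin in the frame of seat between -0.005 and 0.006 m and value of joint kickstand above 3.4 rad), for 0.2 s.
3. the frame is upright, held by the crossbar (value of joint frame between 0.28 and 0.42 rad and value of joint kickstand above 3.4 rad and contact force between the fingers and crossbar above 2 N), for 0.3 s.
At the end, for the whole second after the job is handed in: The bobbin sits on the spindle (underside within 6 mm of the tray, within 6 mm of the axis), the kickstand is down (above 3.4 rad), the frame is upright (0.28 to 0.42 rad, within about 4 degrees) and still, and the fingers grip the crossbar with more than 2 N (all of step 3 and x of bobbin in the frame of seat between -0.006 and 0.006 m and y of bobbin in the frame of seat between -0.006 and 0.006 m and z of bobbin in the frame of seat between -0.005 and 0.006 m and velocity of joint frame between -0.1 and 0.1 rad/s); the arm keeps its last pose, push and grip.
It fails at once if a bystander is pushed more than 30 mm (distance of any of steel_ring, bottle_pink, bur_block, model, bottle_white from where it was at the start of the episode above 0.03 m).
It also fails if it takes over 64 s, if anything falls off the work surface, if the arm or the gripper's body presses on something with over 40 N, if the wrist force passes 120 N, or if a joint passes its speed limit or range.

## Working session

There is one attempt and no reset: what is moved stays moved. The work goes in short steps, Python scripts to look and compute and a tool call to move; the robot and the scene stay as the last step left them, time stands still between calls to the robot, and variables do not carry over. Pictures are saved under pics/ and viewed, at most 10 in all, crops included, and the job is handed in when it is done.

Besides the shell and the picture viewer there is one more tool, called after ">>>" by a JSON object that holds its "name" and its "arguments". servo_tool: Moves the arm, as the interface text tells. Its arguments: {"type":"object","properties":{"moves":{"type":"array"},"force":{"type":"number"}},"required":["moves"]}

```bash
ls; mkdir -p pics
cat > h.py <<'E'
import numpy as np, cv2
from workcell import *
def w(name,p):
    c=calibration(name); return np.array(c["R"]).T@(np.array(p)-np.array(c["t"]))
def px(name,X):
    c=calibration(name); p=np.array(c["camera_matrix"])@(np.array(c["R"])@np.array(X)+np.array(c["t"])); return (p[:2]/p[2]).round()
def snap(name,f=None):
    im,d=camera(name)
    if f: cv2.imwrite("pics/"+f,im[:,:,::-1])
    return im,d
def cloud(name,d,mask):
    c=calibration(name);K=np.array(c["camera_matrix"]);v,u=np.where(mask&(d>0));z=d[v,u]
    P=np.stack([(u-K[0,2])/K[0,0]*z,(v-K[1,2])/K[1,1]*z,z],1)
    return (P-np.array(c["t"]))@np.array(c["R"])
E
python3 - <<'E'
from h import *
print(grasp_offset, get_obs())
a,_=snap("top");
for n in ["stand","seat","bobbin","foot","crossbar","steel_ring","bottle_pink","bur_block","model","bottle_white"]:
    for r in mark_of(n,"top")[:3]:
        X=w("top",r["xyz"]);print("top",n,round(r["score"],2),X.round(3),px("top",X))
b,_=snap("side")
for n in ["stand","seat","bobbin","foot","crossbar","steel_ring"]:
    for r in mark_of(n,"side")[:3]:
        X=w("side",r["xyz"]);print("side",n,round(r["score"],2),X.round(3),px("side",X))
cv2.imwrite("pics/a.png",a[:,:,::-1]);cv2.imwrite("pics/b.png",b[:,:,::-1])
E
```

```text
pics
0.0187 {'time': 0.0, 'q': array([7.61463762e+01, 5.01145760e+00, 1.00330198e+01, 9.50974272e+01,
       7.86033783e-05, 9.00006633e+01]), 'qd': array([ 0.10277069,  0.02229747,  0.06143571,  0.05477487, -0.00300106,
       -0.05387582]), 'joint_efforts': array([-1.35559996e-03, -5.20393324e+01,  4.64799464e+01,  1.67475455e-02,
       -2.01575904e-04,  4.49191361e-06]), 'ee_pos': array([0.13163047, 0.53374813, 0.2013668 ]), 'tcp_rot': array([-1.79924135e+02, -7.77249842e-05,  1.66145713e+02]), 'wrist_force': array([-0.28422703, -0.24721466,  0.50526901]), 'torque': array([-0.01885213,  0.01589078,  0.05047289]), 'grasp_force': 0.0, 'opening': 0.08556815361307235}
top stand 0.57 [ 0.564 -0.005  0.001] [285. 207.]
top seat 0.71 [0.554 0.08  0.135] [260. 205.]
top bobbin 0.75 [ 0.434  0.418 -0.   ] [167. 240.]
top bobbin 0.73 [ 0.432  0.123 -0.002] [249. 242.]
top bobbin 0.65 [0.405 0.204 0.002] [226. 249.]
top foot 0.56 [ 0.519 -0.04   0.215] [297. 215.]
top foot 0.16 [ 0.672  0.321 -0.001] [197. 175.]
top crossbar 0.63 [0.471 0.033 0.141] [274. 231.]
top steel_ring 0.57 [ 0.516 -
[... 209 characters left out ...]
 0.228 0.003] [222. 182.]
top model 0.53 [ 0.676  0.322 -0.003] [197. 174.]
top bottle_white 0.71 [ 0.513 -0.359  0.   ] [382. 223.]
top bottle_white 0.63 [ 0.674  0.317 -0.004] [198. 175.]
side stand 0.87 [ 0.567 -0.008  0.003] [289. 255.]
side seat 0.55 [0.555 0.077 0.136] [276. 201.]
side seat 0.55 [ 0.566 -0.01   0.001] [289. 256.]
side bobbin 0.85 [0.45  0.322 0.002] [217. 196.]
side bobbin 0.82 [0.492 0.228 0.001] [238. 211.]
side bobbin 0.82 [ 0.435  0.12  -0.003] [231. 238.]
side foot 0.64 [ 0.519 -0.035  0.215] [279. 205.]
side crossbar 0.82 [0.472 0.03  0.137] [253. 217.]
side steel_ring 0.92 [ 0.512 -0.354 -0.002] [324. 361.]
side steel_ring 0.72 [ 0.634 -0.376 -0.002] [375. 353.]
```

View pics/a.png

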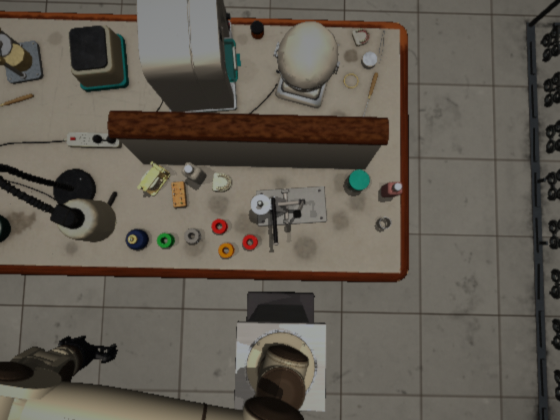

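View pics/b.png

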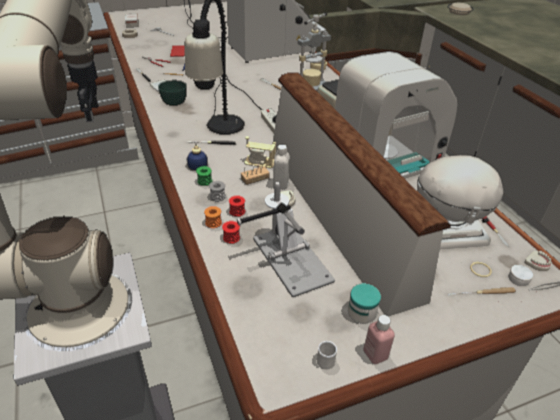

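Top picture candidates: green (165,240), grey (192,236), red (219,226), orange (226,250), red (249,242). The grey one at top (192,236) / side (217,190), left of the stand, fits the description. The plain steel ring is at (382,223), on the other side. I'll confirm with a crop and refine the positions.

Run:
```python
from h import *
ims=[]
for cam in ["top","side"]:
    im,d=snap(cam)
    full=np.ones(d.shape,bool); 
    c=calibration(cam);K=np.array(c["camera_matrix"]);v,u=np.indices(d.shape)
    P=np.stack([(u-K[0,2])/K[0,0]*d,(v-K[1,2])/K[1,1]*d,d],2); W=(P-np.array(c["t"]))@np.array(c["R"])
    near=(np.hypot(W[...,0]-.45,W[...,1]-.322)<.045)&(W[...,2]>.035)&(W[...,2]<.06)
    p=W[near];print(cam,"bob top",len(p),p.mean(0).round(4),((p.max(0)+p.min(0))/2).round(4))
    (cx,cy),r=cv2.minEnclosingCircle(p[:,:2].astype(np.float32));print(cx,cy,r)
    b=(abs(W[...,2]-.012)<.004)&(abs(W[...,0]-.565)<.09)&(abs(W[...,1]+.02)<.16)
    p=W[b][:,:2].astype(np.float32); print("base",len(p),cv2.minAreaRect(p))
    for n in ["bobbin","seat","crossbar","foot"]:
        for r in mark_of(n,cam): print(n,round(r["score"],2),w(cam,r["xyz"]).round(4))
    x,y=((145,195) if cam=="top" else (185,150))
    ims.append(cv2.resize(im[y:y+75,x:x+150],(800,400)[0:2] if 0 else (760,380),interpolation=cv2.INTER_CUBIC)[:295] if 0 else cv2.resize(im[y:y+75+0,x:x+190],(760,300),interpolation=cv2.INTER_CUBIC))
cv2.imwrite("pics/c.png",np.vstack(ims)[:,:,::-1])
```

```text
top bob top 142 [0.453  0.3227 0.0452] [0.4528 0.3227 0.0441]
0.45264628529548645 0.3227035403251648 0.02572537213563919
base 1338 ((0.5741602778434753, -0.032488733530044556), (0.1573190987110138, 0.29204630851745605), 0.5102732181549072)
bobbin 0.7 [0.404  0.2032 0.0007]
bobbin 0.65 [0.4539 0.3235 0.0032]
bobbin 0.65 [ 0.4313  0.1218 -0.0033]
bobbin 0.5 [0.4343 0.4205 0.0026]
bobbin 0.48 [0.4884 0.2307 0.001 ]
bobbin 0.32 [0.5543 0.0798 0.1369]
seat 0.63 [0.5551 0.0806 0.1346]
seat 0.36 [ 0.6297 -0.3765  0.0038]
crossbar 0.56 [0.4701 0.031  0.1374]
foot 0.64 [ 0.5168 -0.0376  0.216 ]
side bob top 144 [0.4507 0.3189 0.0448] [0.4511 0.3221 0.0435]
0.44863519072532654 0.32209834456443787 0.028283122926950455
base 2237 ((0.5647679567337036, -0.02080559730529785), (0.1341462880373001, 0.26810047030448914), 5.110824108123779)
bobbin 0.86 [ 0.4042  0.2005 -0.0019]
bobbin 0.72 [0.4535 0.3189 0.002 ]
bobbin 0.66 [ 0.4356  0.1179 -0.005 ]
bobbin 0.65 [0.4351 0.4202 0.0018]
bobbin 0.61 [ 4.901e-01  2.249e-01 -4.000e-04]
seat 0.72 [0.5559 0.0788 0.1375]
crossbar 0.83 [0.4733 0.0292 0.137 ]
foot 0.51 [ 0.5178 -0.0325  0.2128]
```

View pics/c.png

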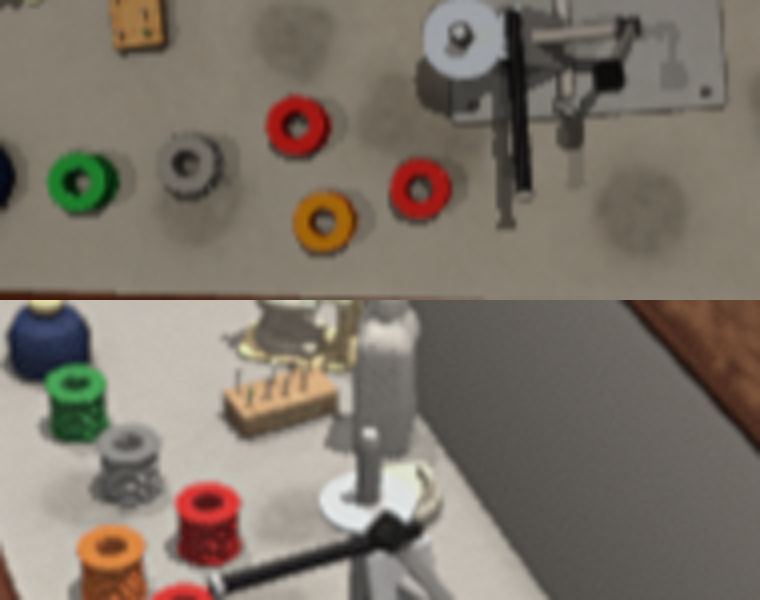

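The crop shows the grey wire bobbin at (190,165) in the top half and (130,465) in the bottom half. Its neighbours are green, red, orange and red look-alikes, so grey is the target. First I turn the tool so it closes along the stand's x.

>>> {"name": "servo_tool", "arguments": {"moves": [[[0,0,8.5],[0,0,0],100],[[0,0,8.5],[0,0,0],100],[[0,0,8.5],[0,0,0],100],[[0,0,8.5],[0,0,0],100],[[0,0,8.5],[0,0,0],100],[[0,0,8.5],[0,0,0],100],[[0,0,8.5],[0,0,0],100],[[0,0,8.5],[0,0,0],100],[[0,0,3],[0,0,0],100],[[0,0,0],[0,0,0],90]], "force": 30}}

```text
time: 2.4
ee_pos: [0.1317, 0.534, 0.2021]
tcp_rot: [180.0, -0.0, 95.1]
wrist_force: [0.5, -0.3, -0.2]
opening: 0.0769
grasp_force: 0.0
```

```bash
cat >> h.py <<'E'
from scipy.spatial.transform import Rotation as Ro
def to(X,rpy=None):
    o=get_obs(); R=Ro.from_euler('xyz',o["tcp_rot"],degrees=True)
    d=R.inv().apply(np.array(X)-o["ee_pos"]); print("t",round(o["time"],2),"pos",o["ee_pos"].round(4),"rot",o["tcp_rot"].round(1),"shift",d.round(4))
    if rpy is not None: print("turn",(R.inv()*Ro.from_euler('xyz',rpy,degrees=True)).as_rotvec(degrees=True).round(2))
E
python3 - <<'E'
from h import *
to([.453,.3215,.2],[180,0,95])
E
```

```text
t 2.4 pos [0.1317 0.534  0.2021] rot [180.   -0.   95.1] shift [-0.2403  0.3011  0.0021]
turn [ 0.   -0.    0.11]
```

>>> {"name": "servo_tool", "arguments": {"moves": [[[0,0,0],[-0.024,0.03,0],90],[[0,0,0],[-0.024,0.03,0],90],[[0,0,0],[-0.024,0.03,0],90],[[0,0,0],[-0.024,0.03,0],90],[[0,0,0],[-0.024,0.03,0],90],[[0,0,0],[-0.024,0.03,0],90],[[0,0,0],[-0.024,0.03,0],90],[[0,0,0],[-0.024,0.03,0],90],[[0,0,0],[-0.024,0.03,0],90],[[0,0,0],[-0.024,0.031,0],90],[[0,0,0],[0,0,0],90],[[0,0,0],[0,0,0],90]]}}

```text
time: 3.6
ee_pos: [0.4535, 0.3214, 0.2018]
tcp_rot: [-180.0, 0.0, 95.1]
wrist_force: [-0.7, -0.1, -0.1]
opening: 0.0773
grasp_force: 0.0
```

Run:
```python
from h import *
im,d=snap("wrist","d.png")
p=cloud("wrist",d,np.ones(d.shape,bool))
m=(np.hypot(p[:,0]-.453,p[:,1]-.3215)<.045)&(p[:,2]>.038)&(p[:,2]<.055)
q=p[m];print(len(q),q.mean(0),cv2.minEnclosingCircle(q[:,:2].astype(np.float32)))
for r in mark_of("bobbin","wrist"): print(round(r["score"],2),w("wrist",r["xyz"]).round(4))
to([.453,.3215,.01],[180,0,95])
```

```text
1595 [0.45211393 0.32464129 0.04593088] ((0.45224300026893616, 0.3238908052444458), 0.02588515356183052)
0.95 [0.4337 0.4176 0.0036]
0.69 [0.4853 0.2293 0.0008]
0.61 [4.035e-01 2.065e-01 3.000e-04]
0.61 [0.4306 0.1191 0.0006]
0.57 [0.4499 0.3239 0.0043]
t 3.7 pos [0.4525 0.3223 0.2021] rot [-180.    -0.    95.2] shift [-0.0008  0.0004  0.1921]
turn [-0.01 -0.    0.22]
```

View pics/d.png

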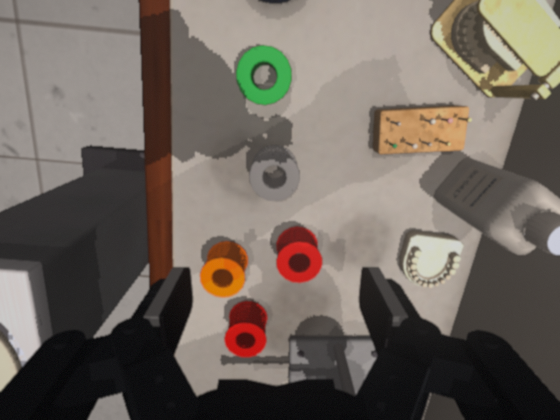

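The grey bobbin is at (274,172) in the wrist picture, clear on both sides where the fingers come down. Descend and grip.

>>> {"name": "servo_tool", "arguments": {"moves": [[[0,0,0],[0.0015,0,0.04],90],[[0,0,0],[0,0,0.04],90],[[0,0,0],[0,0,0.04],90],[[0,0,0],[0,0,0.035],90],[[0,0,0],[0,0,0.025],90],[[0,0,0],[0,0,0.014],90],[[0,0,0],[0,0,0],90],[[0,0,0],[0,0,0],40],[[0,0,0],[0,0,0],40],[[0,0,0],[0,0,0],40],[[0,0,0],[0,0,0],40],[[0,0,0],[0,0,0],40]], "force": 30}}

```text
time: 4.9
ee_pos: [0.4537, 0.3244, 0.0105]
tcp_rot: [179.9, -0.1, 95.2]
wrist_force: [-2.8, -0.2, 6.1]
opening: 0.0492
grasp_force: 30.0
```

>>> {"name": "servo_tool", "arguments": {"moves": [[[0,0,0],[0,0,-0.02],40],[[0,0,0],[0,0,-0.04],40],[[0,0,0],[0,0,-0.045],40],[[0,0,0],[0,0,-0.045],40],[[0,0,0],[0,0,-0.045],40],[[0,0,0],[0,0,-0.035],40],[[0,0,0],[0,0,0],40],[[0,0,0],[0,0,0],40]]}}

```text
time: 5.7
ee_pos: [0.4534, 0.3238, 0.2395]
tcp_rot: [179.9, -0.1, 95.1]
wrist_force: [0.3, 0.7, -1.6]
opening: 0.049
grasp_force: 31.5
```

Run:
```python
from h import *
o=get_obs();print(o["opening"],o["grasp_force"],o["wrist_force"])
im,d=snap("wrist","e.png")
for n in ["seat","crossbar","foot"]:
    for r in mark_of(n,"wrist"): print(n,round(r["score"],2),w("wrist",r["xyz"]).round(4))
p=cloud("wrist",d,np.ones(d.shape,bool))
for lo,hi,R in [(.188,.2,.03),(.134,.142,.045)]:
    m=(np.hypot(p[:,0]-.5555,p[:,1]-.08)<R)&(p[:,2]>lo)&(p[:,2]<hi);q=p[m]
    if len(q): print(len(q),q.mean(0),cv2.minEnclosingCircle(q[:,:2].astype(np.float32)))
to([.5555,.08,.24],[180,0,95])
```

```text
0.04901907024741318 31.45558789372444 [ 0.32869718  0.70100132 -1.64076117]
t 5.9 pos [0.4525 0.3232 0.2368] rot [-1.799e+02  1.000e-01  9.510e+01] shift [-0.2514  0.0808 -0.0031]
turn [-0.1   0.06  0.15]
```

View pics/e.png

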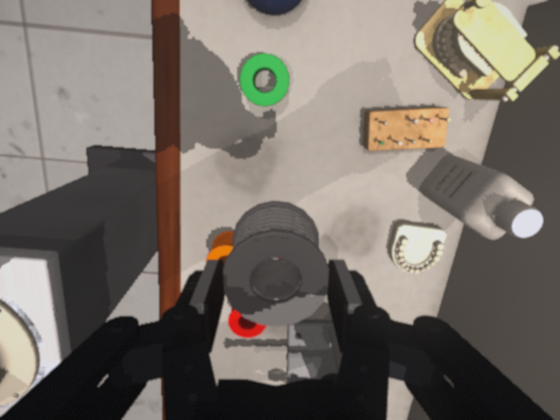

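The bobbin is held at (275,270) with clear bench around it. The spindle has to be seen past the bobbin, so I go a bit beyond it in -y, at height, and measure with the wrist camera.

>>> {"name": "servo_tool", "arguments": {"moves": [[[0,0,0],[-0.02,0.007,-0.04],40],[[0,0,0],[-0.03,0.007,0],40],[[0,0,0],[-0.035,0.007,0],40],[[0,0,0],[-0.035,0.007,0],40],[[0,0,0],[-0.035,0.007,0],40],[[0,0,0],[-0.035,0.007,0],40],[[0,0,0],[-0.035,0.007,0],40],[[0,0,0],[-0.035,0.007,0],40],[[0,0,0],[-0.035,0.007,0],40],[[0,0,0],[-0.03,0.011,0],40],[[0,0,0],[0,0,0],40],[[0,0,0],[0,0,0],40]]}}

```text
time: 7.1
ee_pos: [0.5555, 0.0059, 0.277]
tcp_rot: [-179.9, -0.0, 95.1]
wrist_force: [0.2, -0.3, -0.6]
opening: 0.0492
grasp_force: 31.8
```

```bash
cat > m.py <<'E'
from h import *
im,d=snap("wrist","f.png")
for n in ["seat","crossbar","foot","stand"]:
    for r in mark_of(n,"wrist"): print(n,round(r["score"],2),w("wrist",r["xyz"]).round(4))
p=cloud("wrist",d,np.ones(d.shape,bool))
for lo,hi,R in [(.189,.2,.025),(.134,.142,.045)]:
    m=(np.hypot(p[:,0]-.5555,p[:,1]-.08)<R)&(p[:,2]>lo)&(p[:,2]<hi);q=p[m]
    if len(q): print(len(q),q.mean(0).round(4),cv2.minEnclosingCircle(q[:,:2].astype(np.float32)))
to([.5555,.08,.26],[180,0,95])
E
python3 m.py
```

```text
seat 0.61 [0.561  0.0795 0.1376]
crossbar 0.93 [0.4707 0.028  0.1381]
foot 0.75 [ 0.5217 -0.0342  0.2195]
stand 0.68 [ 0.5687 -0.004   0.0051]
377 [0.5594 0.0813 0.1945] ((0.5595609545707703, 0.08102677017450333), 0.008371463976800442)
4288 [0.5594 0.081  0.1391] ((0.5553944110870361, 0.07521405071020126), 0.040892038494348526)
t 7.35 pos [0.5555 0.0073 0.2782] rot [180.   -0.   95.2] shift [0.0724 0.0067 0.0182]
turn [ 0.   -0.01  0.22]
```

View pics/f.png

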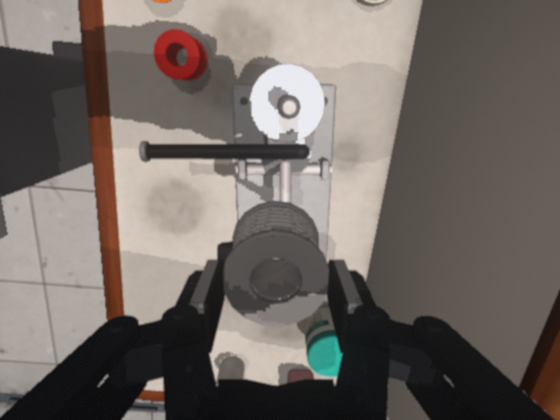

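Wrist picture: the spindle tip is at (289,106) on the tray, crossbar at (150–305,151), bobbin in hand at (275,270). I now measure the in-hand bobbin centre with the same camera.

Run:
```python
from h import *
o=get_obs();X=o["ee_pos"]
im,d=snap("wrist")
p=cloud("wrist",d,np.ones(d.shape,bool))
m=(np.hypot(p[:,0]-X[0],p[:,1]-X[1])<.045)&(p[:,2]>X[2]-.03)&(p[:,2]<X[2]+.06);q=p[m]
print(X,np.histogram(q[:,2]-X[2],20))
zt=np.median(q[q[:,2]>np.percentile(q[:,2],50)][:,2])
for z0 in (X[2]+.031,X[2]+.0355,X[2]+.040):
    k=q[abs(q[:,2]-z0)<.004]; print(z0-X[2],len(k),cv2.minEnclosingCircle(k[:,:2].astype(np.float32)) if len(k) else 0, k.mean(0))
im,d=snap("top");p=cloud("top",d,np.ones(d.shape,bool))
m=(np.hypot(p[:,0]-.5575,p[:,1]-.08)<.045)&(abs(p[:,2]-.138)<.006);q=p[m];print("top tray",len(q),cv2.minEnclosingCircle(q[:,:2].astype(np.float32)))
```

```text
[0.55545866 0.00729359 0.27818109] (array([ 361,  389,  236,  326,  177,  347,  387,  241,  468,  365,  288,
        273, 3738, 3013,  304,  356,  392,  422,  418,  469]), array([-1.05374343e-02, -7.01062985e-03, -3.48382537e-03,  4.29791051e-05,
        3.56978358e-03,  7.09658806e-03,  1.06233925e-02,  1.41501970e-02,
        1.76770015e-02,  2.12038060e-02,  2.47306104e-02,  2.82574149e-02,
        3.17842194e-02,  3.53110239e-02,  3.88378284e-02,  4.23646328e-02,
        4.58914373e-02,  4.94182418e-02,  5.29450463e-02,  5.64718507e-02,
        5.99986552e-02]))
0.030999999999999972 2812 ((0.5566231608390808, 0.007279375102370977), 0.026827562600374222) [0.55715564 0.00806384 0.31203478]
0.035499999999999976 6802 ((0.5566391944885254, 0.014497769996523857), 0.035743772983551025) [0.55660586 0.00855877 0.31341714]
0.03999999999999998 1235 ((0.5558107495307922, 0.014193791896104813), 0.03784247115254402) [0.55552327 0.01157108 0.31667428]
top tray 54 ((0.5582113265991211, 0.09789805859327316), 0.02667524479329586)
```

>>> {"name": "servo_tool", "arguments": {"moves": [[[0,0,0],[0.025,0.003,0],40],[[0,0,0],[0.03,0.004,0],40],[[0,0,0],[0.0175,0.0025,0],40],[[0,0,0],[0,0,0],40],[[0,0,0],[0,0,0.03],40],[[0,0,0],[0,0,0.03],40],[[0,0,0],[0,0,0.01],40],[[0,0,0],[0,0,0.008],40],[[0,0,0],[0,0,0.008],40],[[0,0,0],[0,0,0],40]]}}

```text
time: 8.45
ee_pos: [0.5587, 0.0793, 0.192]
tcp_rot: [-180.0, 0.0, 95.1]
wrist_force: [-1.0, 0.7, -1.7]
opening: 0.0492
grasp_force: 31.8
```

Run:
```python
from h import *
im,d=snap("side"); cv2.imwrite("pics/g.png",cv2.resize(im[140:260,190:350],(800,600),interpolation=cv2.INTER_CUBIC)[:,:,::-1])
print(get_obs()["wrist_force"],get_obs()["torque"])
to([.5585,.0805,.151],[180,0,95])
for n in ["bobbin","seat"]:
    for r in mark_of(n,"side"): print(n,round(r["score"],2),w("side",r["xyz"]).round(4))
```

```text
[ 0.4219767  -0.00968067 -0.79465596] [-0.05675025  0.00161387  0.01707024]
t 8.5 pos [0.5588 0.0794 0.1926] rot [180.   -0.   95.1] shift [ 0.0011 -0.0003  0.0416]
turn [ 0.03 -0.    0.14]
bobbin 0.87 [ 0.4359  0.1199 -0.0064]
bobbin 0.83 [ 0.4026  0.2032 -0.0017]
bobbin 0.69 [0.4894 0.2277 0.0016]
bobbin 0.61 [0.5599 0.0738 0.1796]
bobbin 0.58 [ 0.4344  0.4196 -0.0008]
seat 0.77 [0.5548 0.0768 0.137 ]
seat 0.5 [0.5591 0.0789 0.1825]
```

View pics/g.png

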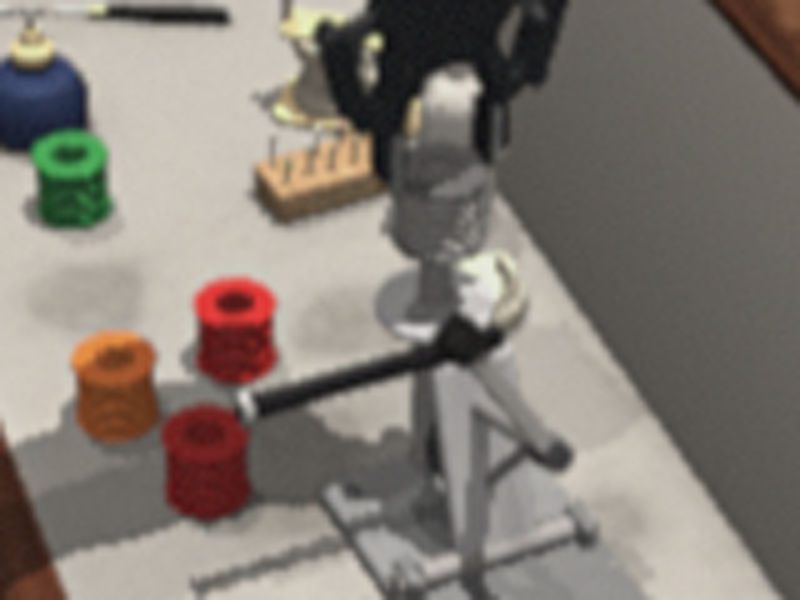

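The bobbin is already about 14 mm over the spindle (around (440,260) in the crop) with no contact force. Continue down.

>>> {"name": "servo_tool", "arguments": {"moves": [[[0,0,0],[0.001,0,0.008],40],[[0,0,0],[0,0,0.008],40],[[0,0,0],[0,0,0.008],40],[[0,0,0],[0,0,0.008],40],[[0,0,0],[0,0,0.005],40],[[0,0,0],[0,0,0.002],40],[[0,0,0],[0,0,0],40],[[0,0,0],[0,0,0],40]]}}

```text
time: 9.4
ee_pos: [0.5587, 0.0805, 0.1534]
tcp_rot: [180.0, -0.0, 95.1]
wrist_force: [0.5, 0.3, -1.4]
opening: 0.0493
grasp_force: 31.8
```

>>> {"name": "servo_tool", "arguments": {"moves": [[[0,0,0],[0,0,0.002],40],[[0,0,0],[0,0,0.001],40],[[0,0,0],[0,0,0],40],[[0,0,0],[0,0,0],75],[[0,0,0],[0,0,0],85],[[0,0,0],[0,0,0],85],[[0,0,0],[0,0,0],85]]}}

```text
time: 10.1
ee_pos: [0.5586, 0.0805, 0.1502]
tcp_rot: [180.0, 0.0, 95.1]
wrist_force: [0.7, -0.9, 0.0]
opening: 0.0723
grasp_force: 0.0
```

Released. Rise, verify, and go to the kickstand's -x side with fingers closing.

>>> {"name": "servo_tool", "arguments": {"moves": [[[0,0,0],[0,0,-0.02],85],[[0,0,0],[0,0,-0.035],85],[[0,0,0],[0,0,-0.04],85],[[0,0,0],[0,0,-0.035],50],[[0,0,0],[-0.025,-0.02,0],20],[[0,0,0],[-0.028,-0.0235,0],0],[[0,0,0],[-0.028,-0.0235,0],0],[[0,0,0],[-0.027,-0.0235,0],0],[[0,0,0],[0,0,0],0],[[0,0,0],[0,0,0],0]]}}

```text
time: 11.1
ee_pos: [0.4781, -0.0357, 0.2805]
tcp_rot: [179.9, 0.0, 95.1]
wrist_force: [-0.1, -0.2, -0.5]
opening: 0.0
grasp_force: 0.0
```

Run:
```python
from h import *
im,d=snap("wrist","i.png")
for n in ["bobbin","seat","crossbar","foot"]:
    for r in mark_of(n,"wrist")[:6]: print(n,round(r["score"],2),w("wrist",r["xyz"]).round(4))
p=cloud("wrist",d,np.ones(d.shape,bool))
m=(np.hypot(p[:,0]-.5595,p[:,1]-.081)<.035)&(p[:,2]>.175)
q=p[m];print(np.percentile(q[:,2],[5,30,50,70,95]))
k=q[abs(q[:,2]-.184)<.005];print(len(k),cv2.minEnclosingCircle(k[:,:2].astype(np.float32)))
m=(np.hypot(p[:,0]-.52,p[:,1]+.035)<.03)&(p[:,2]>.19)
q=p[m];print("foot",q.min(0),q.max(0))
to([.478,-.034,.20],[180,0,95])
```

```text
bobbin 0.86 [ 0.435   0.1191 -0.    ]
bobbin 0.71 [0.5609 0.0798 0.14  ]
seat 0.73 [0.5584 0.0816 0.1418]
crossbar 0.64 [0.4695 0.0286 0.1372]
foot 0.87 [ 0.5203 -0.0365  0.2205]
[0.18107683 0.18255511 0.18303811 0.18354754 0.19366537]
3440 ((0.5592337846755981, 0.08107965439558029), 0.02603486180305481)
foot [ 0.49126048 -0.04792738  0.20124455] [ 0.5400045  -0.01443952  0.39655008]
t 11.35 pos [ 0.4786 -0.0346  0.2798] rot [-180.    -0.    95.2] shift [ 0.0006 -0.0005  0.0798]
turn [-0.03 -0.01  0.21]
```

View pics/i.png

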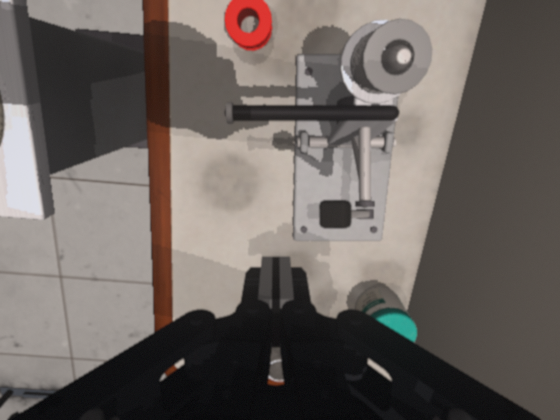

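The bobbin is seated at (395,55): flange top at 0.183 m, on the axis. The kickstand foot is the black block at (335,213). Now descend and push it along +x.

>>> {"name": "servo_tool", "arguments": {"moves": [[[0,0,0],[0,0,0.03],0],[[0,0,0],[0,0,0.03],0],[[0,0,0],[0,0,0.02],0],[[0,0,0],[0,0.012,0],0],[[0,0,0],[0,0.014,0],0],[[0,0,0],[0,0.014,0],0],[[0,0,0],[0,0.014,0],0],[[0,0,0],[0,0.014,0],0],[[0,0,0],[0,0.014,0],0],[[0,0,0],[0,0.014,0],0],[[0,0,0],[0,0.014,0],0],[[0,0,0],[0,0.014,0],0]]}}

```text
time: 12.55
ee_pos: [0.6035, -0.0235, 0.2009]
tcp_rot: [179.9, 0.0, 95.2]
wrist_force: [-0.6, -1.1, 0.2]
opening: -0.0001
grasp_force: 0.0
```

Run:
```python
from h import *
im,d=snap("side"); cv2.imwrite("pics/j.png",cv2.resize(im[150:300,220:380],(640,600),interpolation=cv2.INTER_CUBIC)[:,:,::-1])
print(get_obs()["wrist_force"]);to([.6,-.025,.2])
for n in ["bobbin","foot","crossbar"]:
    for r in mark_of(n,"side"): print(n,round(r["score"],2),w("side",r["xyz"]).round(4))
```

```text
[-2.17973072  0.69892827 -0.89059116]
t 12.6 pos [ 0.6049 -0.0233  0.2001] rot [179.9   0.   95.2] shift [-0.0012 -0.005   0.0001]
bobbin 0.86 [ 0.494   0.226  -0.0024]
bobbin 0.77 [ 0.4326  0.1204 -0.0061]
bobbin 0.64 [0.4028 0.2037 0.    ]
bobbin 0.63 [ 0.4364  0.4205 -0.0008]
bobbin 0.6 [0.5588 0.0759 0.1387]
foot 0.76 [ 0.5187 -0.0346  0.2165]
foot 0.58 [0.5553 0.0797 0.1358]
crossbar 0.78 [0.4713 0.0286 0.1367]
```

View pics/j.png

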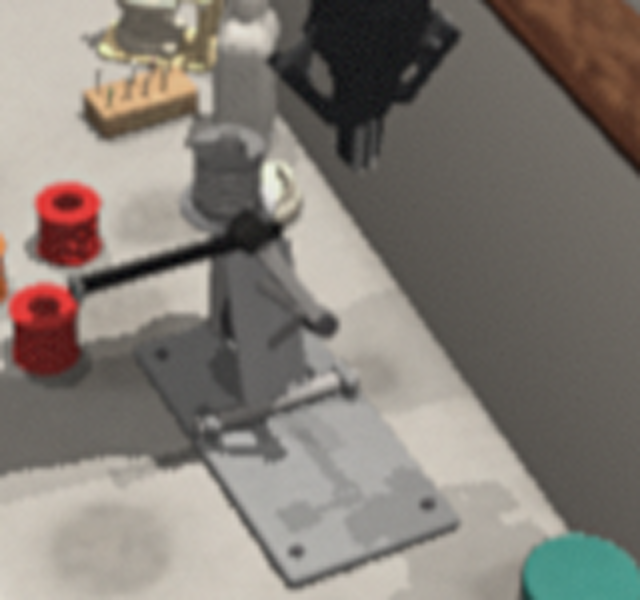

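Run:
```python
from h import *
im,d=snap("side"); p=cloud("side",d,np.ones(d.shape,bool))
print(px("side",[.518,-.035,.215]),px("side",[.555,.035,.137]))
for x,n in [([.518,-.035,.21],"folded"),([.575,-.095,.045],"down")]:
    m=np.linalg.norm(p-x,axis=1)<.03; print(n,m.sum(),p[m].mean(0) if m.any() else 0)
m=(np.hypot(p[:,0]-.565,p[:,1]+.06)<.12)&(p[:,1]<-.02)&(p[:,2]>.03);q=p[m]
print(len(q));print(q[::max(1,len(q)//40)].round(3).tolist())
im,d=snap("top"); p=cloud("top",d,np.ones(d.shape,bool))
m=np.linalg.norm(p-[.518,-.035,.21],axis=1)<.03; print("topfold",m.sum())
```

```text
[279. 205.] [281. 210.]
folded 106 [ 0.52462517 -0.04455918  0.21046054]
down 4 [ 0.57649836 -0.09539665  0.01648101]
10819
[[0.538, -0.021, 0.695], [0.511, -0.028, 0.691], [0.464, -0.026, 0.689], [0.564, -0.071, 0.69], [0.474, -0.042, 0.684], [0.571, -0.078, 0.683], [0.48, -0.053, 0.678], [0.58, -0.082, 0.674], [0.495, -0.06, 0.67], [0.606, -0.086, 0.664], [0.531, -0.07, 0.661], [0.457, -0.064, 0.661], [0.591, -0.082, 0.649], [0.536, -0.07, 0.645], [0.493, -0.069, 0.644], [0.463, -0.069, 0.642], [0.448, -0.073, 0.639], [0.458, -0.073, 0.632], [0.479, -0.069, 0.623], [0.493, -0.06, 0.612], [0.607, -0.062, 0.593], [0.622, -0.056, 0.581], [0.584, -0.058, 0.576], [0.637, -0.068, 0.563], [0.566, -0.066, 0.558], [0.58, -0.058, 0.542], [0.595, -0.062, 0.531], [0.604, -0.069, 0.521], [0.631, -0.069, 0.506], [0.57, -0.066, 0.5], [0.628, -0.054, 0.471], [0.609, -0.062, 0.459], [0.593, -0.058, 0.44], [0.574, -0.044, 0.413], [0.618, -0.057, 0.391], [0.592, -0.056, 0.372], [0.598, -0.037, 0.338], [0.553, -0.031, 0.324], [0.617, -0.034, 0.288], [0.612, -0.03, 0.238], [0.576, -0.07, 0.141]]
topfold 0
```

The foot is still folded (106 depth points near (0.52,-0.04,0.21)), so the finger slipped past it. I go back and push again more slowly while watching.

>>> {"name": "servo_tool", "arguments": {"moves": [[[0,0,0],[0,0,-0.04],0],[[0,0,0],[0,0,-0.03],0],[[0,0,0],[0,-0.04,0],0],[[0,0,0],[0,-0.04,0],0],[[0,0,0],[0,-0.04,0],0],[[0,0,0],[-0.002,-0.006,0],0],[[0,0,0],[0,0,0.04],0],[[0,0,0],[0,0,0.03],0],[[0,0,0],[0,0.015,0],0],[[0,0,0],[0,0.015,0],0],[[0,0,0],[0,0,0],0]]}}

```text
time: 13.95
ee_pos: [0.5071, -0.0346, 0.1997]
tcp_rot: [-180.0, -0.0, 95.2]
wrist_force: [-1.2, -0.4, 0.5]
opening: -0.0
grasp_force: 0.0
```

```bash
cat > k.py <<'E'
from h import *
o=get_obs();print(o["wrist_force"].round(1),o["torque"].round(2))
to([.51,-.034,.2])
im,d=snap("wrist"); X=o["ee_pos"]
p=cloud("wrist",d,np.ones(d.shape,bool)); cm=cut_out("foot","wrist")
for r in mark_of("foot","wrist")[:2]: print("foot",round(r["score"],2),w("wrist",r["xyz"]).round(4))
for r in cm[:1]:
    q=cloud("wrist",d,r["mask"]);print("mask",r["score"],len(q),np.percentile(q,[3,50,97],axis=0).round(3).tolist())
cv2.imwrite("pics/k.png",im[:,:,::-1])
E
python3 k.py
```

```text
[-1.2 -0.4  0.5] [0.   0.02 0.  ]
t 13.95 pos [ 0.5071 -0.0346  0.1997] rot [-180.    -0.    95.2] shift [ 0.0003  0.003  -0.0003]
foot 0.9 [ 0.5221 -0.0362  0.219 ]
mask 0.8 1979 [[0.515, -0.058, 0.141], [0.529, -0.035, 0.214], [0.575, -0.026, 0.222]]
```

View pics/k.png

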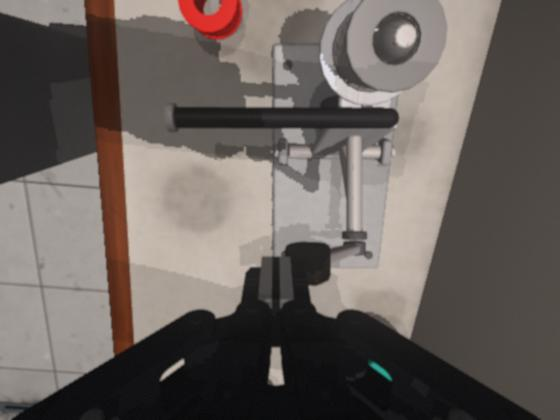

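The foot (308,262) is right in front of the fingertips (275,275). Push on in small steps, checking numerically.

>>> {"name": "servo_tool", "arguments": {"moves": [[[0,0,0],[0,0.008,0],0],[[0,0,0],[0,0.008,0],0],[[0,0,0],[0,0.008,0],0],[[0,0,0],[0,0,0],0]]}}

```text
time: 14.5
ee_pos: [0.531, -0.0325, 0.1997]
tcp_rot: [-180.0, -0.0, 95.2]
wrist_force: [0.0, -1.2, 0.3]
opening: 0.0
grasp_force: 0.0
```

```bash
python3 k.py
```

```text
[ 0.  -1.2  0.3] [ 0.01  0.04 -0.01]
t 14.5 pos [ 0.531  -0.0325  0.1997] rot [-180.    -0.    95.2] shift [ 0.0003 -0.0211 -0.0003]
foot 0.6 [0.4706 0.0267 0.1384]
foot 0.57 [ 0.5201 -0.0362  0.2172]
mask 0.65 1523 [[0.513, -0.059, 0.14], [0.531, -0.036, 0.209], [0.575, -0.026, 0.217]]
```

Run:
```python
from h import *
im,d=snap("wrist"); c=calibration("wrist");K=np.array(c["camera_matrix"])
print(get_obs()["ee_pos"],px("wrist",get_obs()["ee_pos"]),px("wrist",[.52,-.036,.218]))
for col in (275,300):
  for v in range(230,330,6):
    z=d[v,col]; X=w("wrist",[(col-K[0,2])/K[0,0]*z,(v-K[1,2])/K[1,1]*z,z]);print(col,v,X.round(3),im[v,col])
```

```text
[ 0.52997804 -0.03255363  0.2000214 ] [274. 247.] [254. 267.]
275 230 [ 0.537 -0.102  0.012] [156 150 148]
275 236 [ 0.537 -0.109  0.012] [153 148 146]
275 242 [ 0.53  -0.028  0.202] [86 81 80]
275 248 [ 0.53  -0.026  0.215] [39 37 35]
275 254 [ 0.531 -0.029  0.216] [36 33 33]
275 260 [ 0.53  -0.021  0.236] [34 31 30]
275 266 [ 0.53  -0.021  0.242] [32 30 30]
275 272 [ 0.53  -0.021  0.247] [30 26 28]
275 278 [ 0.53  -0.021  0.252] [29 26 26]
275 284 [ 0.53  -0.021  0.256] [27 25 24]
275 290 [ 0.53  -0.021  0.26 ] [26 25 24]
275 296 [ 0.53  -0.021  0.265] [21 22 21]
275 302 [ 0.53  -0.021  0.268] [33 31 33]
275 308 [ 0.53  -0.026  0.266] [31 29 29]
275 314 [ 0.531 -0.028  0.267] [30 28 28]
275 320 [ 0.531 -0.03   0.267] [23 21 21]
275 326 [ 0.531 -0.033  0.267] [20 18 19]
300 230 [ 0.566 -0.099  0.012] [176 170 169]
300 236 [ 0.567 -0.107  0.012] [164 158 156]
300 242 [ 0.568 -0.114  0.012] [156 150 148]
300 248 [ 0.549 -0.047  0.168] [75 72 72]
300 254 [ 0.547 -0.043  0.185] [112 105 102]
300 260 [ 0.548 -0.047  0.185] [134 127 124]
300 266 [ 0.571 -0.147  0.011] [126 123 121]
300 272 [ 0.541 -0.024  0.24 ] [33 30 31]
300 278 [ 0.541 -0.025  0.244] [33 32 32]
300 284 [ 0.541 -0.024  0.25 ] [33 32 33]
300 290 [ 0.54  -0.024  0.255] [28 27 26]
300 296 [ 0.54  -0.024  0.259] [26 25 25]
300 302 [ 0.538 -0.018  0.272] [28 27 28]
300 308 [ 0.538 -0.018  0.275] [25 24 25]
300 314 [ 0.538 -0.02   0.276] [26 24 26]
300 320 [ 0.538 -0.02   0.28 ] [24 24 25]
300 326 [ 0.538 -0.019  0.283] [17 17 19]
```

>>> {"name": "servo_tool", "arguments": {"moves": [[[0,0,0],[0,0,-0.04],0],[[0,0,0],[0,0,-0.02],0],[[0,0,0],[0,-0.04,0],0],[[0,0,0],[0,-0.005,0],0],[[0,0,0],[0,0,0],0]]}}

```text
time: 15.2
ee_pos: [0.4847, -0.0367, 0.2608]
tcp_rot: [179.9, 0.0, 95.1]
wrist_force: [0.3, -0.0, 0.3]
opening: -0.0004
grasp_force: 0.0
```

Run:
```python
from h import *
o=get_obs();T=o["ee_pos"];im,d=snap("wrist"); c=calibration("wrist");K=np.array(c["camera_matrix"])
print(T,px("wrist",T))
for col in (265,275,290,305):
  for v in range(244,300,5):
    z=d[v,col]; X=w("wrist",[(col-K[0,2])/K[0,0]*z,(v-K[1,2])/K[1,1]*z,z])-T
    if abs(X).max()<.15: print(col,v,X.round(3),im[v,col])
for r in mark_of("foot","wrist")[:2]: print("foot",round(r["score"],2),w("wrist",r["xyz"]).round(4))
im,d=snap("side");p=cloud("side",d,np.ones(d.shape,bool))
m=(np.hypot(p[:,0]-T[0],p[:,1]-T[1])<.03)&(p[:,2]>T[2]-.03)&(p[:,2]<T[2]+.08);q=p[m]-T
print("side finger", len(q), np.percentile(q,[0,1,3,10],axis=0).round(3).tolist(), q[q[:,2]<.02].round(3)[:20].tolist())
```

```text
[ 0.48466234 -0.03670769  0.26076587] [272. 247.]
265 259 [-0.004  0.012  0.036] [77 73 70]
265 264 [-0.004  0.011  0.04 ] [76 73 71]
265 269 [-0.004  0.011  0.044] [75 72 70]
265 274 [-0.004  0.011  0.048] [76 72 70]
265 279 [-0.004  0.011  0.053] [74 71 70]
265 284 [-0.004  0.011  0.056] [73 70 68]
265 289 [-0.003  0.011  0.059] [73 69 68]
265 294 [-0.003  0.011  0.062] [72 69 67]
265 299 [-0.003  0.011  0.066] [89 85 83]
275 259 [0.    0.011 0.035] [38 34 33]
275 264 [0.001 0.011 0.039] [37 34 33]
275 269 [0.    0.012 0.045] [34 32 31]
275 274 [0.    0.011 0.048] [35 33 31]
275 279 [0.    0.012 0.052] [32 29 28]
275 284 [0.    0.012 0.056] [30 26 26]
275 289 [0.001 0.011 0.059] [28 27 27]
275 294 [0.    0.012 0.063] [26 24 24]
275 299 [0.001 0.011 0.065] [30 28 28]
290 264 [0.007 0.012 0.04 ] [103  96  91]
290 269 [0.007 0.012 0.045] [68 64 64]
290 274 [0.007 0.012 0.048] [70 67 65]
290 279 [0.007 0.012 0.052] [73 69 68]
290 284 [0.006 0.012 0.056] [73 70 68]
290 289 [0.006 0.012 0.06 ] [72 69 68]
290 294 [0.006 0.012 0.062] [71 68 67]
290 299 [0.006 0.012 0.067] [61 59 58]
305 274 [0.014 0.009 0.042] [53 50 47]
305 279 [0.014 0.009 0.046] [40 39 38]
305 284 [0.013 0.009 0.05 ] [35 34 34]
305 289 [0.013 0.008 0.053] [29 28 28]
305 294 [0.013 0.008 0.057] [29 28 27]
305 299 [0.012 0.009 0.06 ] [28 27 27]
foot 0.68 [ 0.5226 -0.0324  0.219 ]
foot 0.57 [0.4682 0.0275 0.1362]
side finger 213 [[-0.023, -0.016, 0.031], [-0.017, -0.015, 0.033], [-0.014, -0.014, 0.034], [-0.012, -0.013, 0.04]] []
```

Both cameras show that the shut fingertips end about 33 mm above the TCP. The fingers therefore passed over the foot. Descend lower this time and push again.

>>> {"name": "servo_tool", "arguments": {"moves": [[[0,0,0],[0.002,0,0.045],0],[[0,0,0],[0,0,0.044],0],[[0,0,0],[0,0.012,0],0],[[0,0,0],[0,0.012,0],0],[[0,0,0],[0,0.012,0],0],[[0,0,0],[0,0.012,0],0],[[0,0,0],[0,0,0],0]]}}

```text
time: 16.05
ee_pos: [0.5357, -0.0302, 0.1726]
tcp_rot: [179.8, 0.0, 95.2]
wrist_force: [-0.4, 0.2, -0.7]
opening: -0.0001
grasp_force: 0.0
```

```bash
python3 k.py
```

```text
[-0.4  0.2 -0.7] [-0.01 -0.02 -0.06]
t 16.05 pos [ 0.5357 -0.0302  0.1726] rot [179.8   0.   95.2] shift [-0.0015 -0.0258 -0.0275]
foot 0.97 [ 0.5608 -0.0256  0.2288]
mask 0.66 2382 [[0.553, -0.057, 0.138], [0.562, -0.024, 0.224], [0.573, -0.018, 0.228]]
```

The foot is moving (0.561, top 0.229), close to top centre. Continue.

>>> {"name": "servo_tool", "arguments": {"moves": [[[0,0,0],[0,0.012,0],0],[[0,0,0],[0,0.012,0],0],[[0,0,0],[0,0.012,0],0],[[0,0,0],[0,0,0],0],[[0,0,0],[0,0,0],0],[[0,0,0],[0,0,0],0],[[0,0,0],[0,0,0],0],[[0,0,0],[0,0,0],0]]}}

```text
time: 17.0
ee_pos: [0.5686, -0.0271, 0.1713]
tcp_rot: [180.0, 0.0, 95.1]
wrist_force: [0.2, -0.6, -0.1]
opening: 0.0001
grasp_force: 0.0
```

```bash
python3 k.py
python3 - <<'E'
from h import *
snap("side")
for n in ["bobbin","foot","seat","crossbar"]:
    for r in mark_of(n,"side")[:5]: print(n,round(r["score"],2),w("side",r["xyz"]).round(4))
E
```

```text
[ 0.2 -0.6 -0.1] [ 0.   -0.04  0.01]
t 17.0 pos [ 0.5686 -0.0271  0.1713] rot [180.    0.   95.1] shift [-0.0016 -0.0589 -0.0287]
foot 0.56 [ 0.6665 -0.062   0.1137]
mask 0.88 1852 [[0.589, -0.116, 0.013], [0.647, -0.058, 0.124], [0.666, -0.049, 0.136]]
bobbin 0.9 [ 0.434   0.1184 -0.0063]
bobbin 0.89 [0.56   0.0776 0.1397]
bobbin 0.74 [ 0.4037  0.2011 -0.0009]
bobbin 0.63 [0.4366 0.4174 0.0014]
bobbin 0.52 [ 0.4915  0.2282 -0.0025]
foot 0.58 [ 0.6345 -0.0819  0.0614]
seat 0.61 [0.5565 0.0752 0.1373]
crossbar 0.56 [0.472  0.0288 0.1347]
```

The kickstand is falling to its stop. Raise, back off, and measure the fingertips at about bar width.

>>> {"name": "servo_tool", "arguments": {"moves": [[[0,0,0],[0,0,-0.045],0],[[0,0,0],[0,0,-0.045],17],[[0,0,0],[0,-0.045,0],17],[[0,0,0],[0.02,-0.045,0],17],[[0,0,0],[0.03,0,0],17],[[0,0,0],[0.01,-0.01,0],17],[[0,0,0],[0,0,0],17],[[0,0,0],[0,0,0],17]]}}

```text
time: 18.2
ee_pos: [0.4641, 0.0235, 0.2612]
tcp_rot: [180.0, 0.0, 95.2]
wrist_force: [0.7, 0.1, -0.7]
opening: 0.0144
grasp_force: 0.0
```

```bash
cat > fin.py <<'E'
from h import *
o=get_obs();T=o["ee_pos"];R=Ro.from_euler('xyz',o["tcp_rot"],degrees=True);im,d=snap("wrist")
print(o["q"].round(1),o["opening"])
to([.471,.029,.26],[180,0,5]);to([.471,.029,.26],[180,0,-175])
q=R.inv().apply(cloud("wrist",d,np.ones(d.shape,bool))-T)
for s in (-1,1):
    k=q[(abs(q[:,0])<.03)&(s*q[:,1]>0)&(s*q[:,1]<.06)&(q[:,2]>-.12)&(q[:,2]<.01)]
    if len(k): print("fin",s,len(k),"zmax",np.percentile(k[:,2],[90,97,100]).round(4), k[k[:,2]>k[:,2].max()-.006].mean(0).round(4))
E
python3 fin.py
python3 - <<'E'
from h import *
snap("side")
for n in ["foot","crossbar","seat"]:
    for r in mark_of(n,"side")[:5]: print(n,round(r["score"],2),w("side",r["xyz"]).round(4))
E
```

```text
[  2.9  -4.9   6.8 101.7  -0.   87.7] 0.014350818072438177
t 18.25 pos [0.4643 0.0233 0.261 ] rot [-180.     0.    95.1] shift [0.0051 0.0072 0.001 ]
turn [1.000e-02 1.000e-02 9.015e+01]
t 18.25 pos [0.4643 0.0233 0.261 ] rot [-180.     0.    95.1] shift [0.0051 0.0072 0.001 ]
turn [-1.000e-02  1.000e-02 -8.985e+01]
fin -1 19984 zmax [-0.0732 -0.0489 -0.0308] [ 0.0082 -0.0092 -0.0343]
fin 1 20253 zmax [-0.0734 -0.0491 -0.0307] [ 0.0084  0.0117 -0.0342]
foot 0.67 [ 0.5791 -0.095   0.0446]
crossbar 0.63 [0.47   0.031  0.1342]
seat 0.68 [0.5541 0.0771 0.1348]
seat 0.63 [ 0.6327 -0.3729 -0.002 ]
```

The kickstand is down (foot at z ≈ 0.045). Turn the tool a quarter so it closes across the bar, then measure the bar.

>>> {"name": "servo_tool", "arguments": {"moves": [[[0,0,-8.5],[0,0,0],60],[[0,0,-8.5],[0,0,0],60],[[0,0,-8.5],[0,0,0],60],[[0,0,-8.5],[0,0,0],60],[[0,0,-8.5],[0,0,0],60],[[0,0,-8.5],[0,0,0],60],[[0,0,-8.5],[0,0,0],60],[[0,0,-8.5],[0,0,0],60],[[0,0,-8.5],[0,0,0],60],[[0,0,-8.5],[0,0,0],60],[[0,0,-5],[0,0,0],60],[[0,0,0],[0,0,0],60]]}}

```text
time: 19.65
ee_pos: [0.464, 0.0234, 0.2609]
tcp_rot: [-180.0, -0.0, -174.8]
wrist_force: [-0.4, -1.0, -0.5]
opening: 0.0511
grasp_force: 0.0
```

```bash
python3 fin.py
python3 - <<'E'
from h import *
im,d=snap("wrist");p=cloud("wrist",d,np.ones(d.shape,bool))
for r in mark_of("crossbar","wrist")[:2]: print(round(r["score"],2),w("wrist",r["xyz"]).round(4))
m=(abs(p[:,1]-.033)<.025)&(abs(p[:,2]-.137)<.012)&(p[:,0]>.42)&(p[:,0]<.54);q=p[m]
print(len(q),q.min(0),q.max(0)); 
for a in np.arange(.43,.54,.02):
    k=q[abs(q[:,0]-a)<.01]
    if len(k): print(a.round(2),len(k),k.mean(0).round(4),k[:,2].max().round(4))
to([.471,.029,.095],[180,0,-175])
E
```

```text
[  2.9  -4.9   6.8 101.8  -0.   -2.3] 0.05109434946579859
t 19.7 pos [0.464  0.0234 0.2609] rot [-180.   -0. -175.] shift [-0.0075  0.0049  0.0009]
turn [-3.0e-02  0.0e+00  1.8e+02]
t 19.7 pos [0.464  0.0234 0.2609] rot [-180.   -0. -175.] shift [-0.0075  0.0049  0.0009]
turn [-0.   -0.02 -0.  ]
fin -1 19282 zmax [-0.0685 -0.0478 -0.0315] [ 0.0013 -0.0257 -0.0353]
fin 1 19126 zmax [-0.0684 -0.0477 -0.0318] [ 0.0016  0.0271 -0.0356]
1791 [0.42713694 0.01725842 0.12509791] [0.53998653 0.05794837 0.14868066]
0.43 277 [0.4329 0.0265 0.1436] 0.1487
0.45 330 [0.45   0.0279 0.1432] 0.1465
0.47 313 [0.4699 0.0297 0.1431] 0.1461
0.49 304 [0.49   0.0316 0.1429] 0.1454
0.51 273 [0.5099 0.033  0.1431] 0.1459
0.53 294 [0.5309 0.0372 0.1422] 0.1457
t 19.8 pos [0.4639 0.0236 0.261 ] rot [ 180.   -0. -175.] shift [-0.0076  0.0048  0.166 ]
turn [ 0.   -0.01 -0.02]
```

>>> {"name": "servo_tool", "arguments": {"moves": [[[0,0,0],[-0.0075,0.0055,0.03],60],[[0,0,0],[0,0,0.04],60],[[0,0,0],[0,0,0.03],60],[[0,0,0],[0,0,0.03],60],[[0,0,0],[0,0,0.025],60],[[0,0,0],[0,0,0.015],60],[[0,0,0],[0,0,0],60]]}}

```text
time: 20.5
ee_pos: [0.4697, 0.0298, 0.0894]
tcp_rot: [180.0, -0.2, -174.9]
wrist_force: [0.1, 0.4, 0.5]
opening: 0.051
grasp_force: 0.0
```

Run:
```python
from h import *
o=get_obs();T=o["ee_pos"];R=Ro.from_euler('xyz',o["tcp_rot"],degrees=True);print(T,o["wrist_force"])
im,d=snap("wrist");q=R.inv().apply(cloud("wrist",d,np.ones(d.shape,bool))-T)
k=q[(abs(q[:,1])<.018)&(abs(q[:,2]+.047)<.015)&(abs(q[:,0])<.08)];print("bar in tool",len(k),k.min(0).round(3),k.max(0).round(3),k.mean(0).round(4))
for r in mark_of("crossbar","wrist")[:2]: print(round(r["score"],2),w("wrist",r["xyz"]).round(4))
```

```text
[0.46972604 0.02976545 0.0893547 ] [0.06796524 0.35385522 0.50306953]
bar in tool 6282 [-0.048 -0.01  -0.061] [ 0.043  0.009 -0.041] [ 0.0056 -0.0003 -0.0552]
0.95 [0.4722 0.0246 0.1391]
```

Bar is centred between the fingers. Grip.

>>> {"name": "servo_tool", "arguments": {"moves": [[[0,0,0],[0,0,0],20],[[0,0,0],[0,0,0],5],[[0,0,0],[0,0,0],5],[[0,0,0],[0,0,0],5],[[0,0,0],[0,0,0],5],[[0,0,0],[0,0,0],5]], "force": 40}}

```text
time: 21.2
ee_pos: [0.4714, 0.0291, 0.0922]
tcp_rot: [-179.9, 0.1, -174.9]
wrist_force: [0.1, -4.8, 3.7]
opening: 0.0125
grasp_force: 39.0
```

Gripped at 39 N. Swing the bar along its arc.

>>> {"name": "servo_tool", "arguments": {"moves": [[[0,0,0],[0,-0.0041,-0.0014],5],[[0,0,0],[0,-0.0041,-0.0013],5],[[0,0,0],[0,-0.0042,-0.0011],5],[[0,0,0],[0,-0.0042,-0.001],5],[[0,0,0],[0,-0.0042,-0.0008],5],[[0,0,0],[0,-0.0043,-0.0007],5],[[0,0,0],[0,-0.0043,-0.0006],5],[[0,0,0],[0,-0.0043,-0.0004],5],[[0,0,0],[0,-0.003,-0.0002],5],[[0,0,0],[0,-0.002,0],5],[[0,0,0],[0,0,0],5]]}}

```text
time: 22.3
ee_pos: [0.4748, -0.0093, 0.0996]
tcp_rot: [-180.0, 0.1, -174.9]
wrist_force: [0.5, 0.9, 7.5]
opening: 0.0125
grasp_force: 39.7
```

```bash
cat > v.py <<'E'
from h import *
o=get_obs();print(o["ee_pos"],o["wrist_force"],o["torque"],o["opening"],o["grasp_force"],o["time"])
for cam in ("side","top"):
    snap(cam)
    for n in ["bobbin","seat","foot","crossbar"]:
        for r in mark_of(n,cam)[:6]:
            X=w(cam,r["xyz"])
            if abs(X[0]-.53)<.12 and abs(X[1])<.13: print(cam,n,round(r["score"],2),X.round(4))
E
python3 v.py
```

```text
[ 0.47479229 -0.00930971  0.09962889] [0.49977622 0.8523855  7.48185589] [ 0.22999522 -0.0907394  -0.00104665] 0.012473632726638914 39.72548067569733 22.3
side bobbin 0.73 [ 0.4354  0.1169 -0.0047]
side bobbin 0.54 [0.5655 0.0405 0.1596]
side seat 0.73 [0.558  0.0367 0.158 ]
side foot 0.66 [ 0.5824 -0.0966  0.0143]
side crossbar 0.82 [ 0.4755 -0.0106  0.1433]
top bobbin 0.69 [ 4.338e-01  1.218e-01 -3.000e-04]
top bobbin 0.59 [0.5568 0.0411 0.1584]
top bobbin 0.49 [0.5601 0.0403 0.1596]
top seat 0.72 [0.5603 0.0388 0.1553]
```

Tilt ≈ 0.315 and the foot is about 2–3 mm above the base. Bring it down gently.

>>> {"name": "servo_tool", "arguments": {"moves": [[[0,0,0],[0,-0.0015,0],5],[[0,0,0],[0,-0.0015,0],5],[[0,0,0],[0,-0.001,0],5],[[0,0,0],[0,0,0],5],[[0,0,0],[0,0,0],5],[[0,0,0],[0,0,0],5],[[0,0,0],[0,0,0],5]]}}

```text
time: 23.5
ee_pos: [0.4751, -0.013, 0.0997]
tcp_rot: [-180.0, 0.1, -174.9]
wrist_force: [0.6, 2.0, 7.8]
opening: 0.0128
grasp_force: 39.8
```

```bash
python3 v.py
```

```text
[ 0.47510404 -0.01295885  0.09966699] [0.63423248 2.0072497  7.8233789 ] [ 0.39992041  0.02053877 -0.04706392] 0.012799519750263959 39.7893887758255 23.5
side bobbin 0.68 [ 0.4336  0.1202 -0.007 ]
side bobbin 0.66 [0.5638 0.0322 0.1624]
side seat 0.73 [0.5596 0.0328 0.1573]
side foot 0.77 [ 0.5771 -0.098   0.0111]
side crossbar 0.81 [ 0.4749 -0.014   0.141 ]
top bobbin 0.52 [0.5594 0.0376 0.1593]
top bobbin 0.5 [ 0.436   0.1231 -0.0024]
top seat 0.72 [0.5568 0.0361 0.1599]
```

```bash
python3 -c "
from workcell import *
print(job_done())"
```

```text
the job is handed in; nothing more can be done
None
```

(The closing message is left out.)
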